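Set a milling pot's bayonet lid to its vent position and hold it

TASK

Close the white milling pot as far as its vent position: take the lid with the bar handle and two side lugs, let the lugs down through the two slots in the pot's mouth until the lid's flange sits flat on the rim, then twist it clockwise seen from above by an eighth of a turn to the single half-way marks on the rim, never as far as the lock click at the double marks. Finish while still gripping the lid by its handle, held still in that half-turned position; do not let go. Leave the plain knobbed lid and everything else on the bench where they are.

Things in the scene. Friction and masses are not known exactly. Their poses are not given: they have to be found in the camera images.
- lid: Loose steel bayonet lid, 0.3-0.55 kg, standing on its skirt. Origin: centre of the skirt's underside, z up; same after half a turn about z. Skirt 68 mm diameter, 22 mm tall, foot chamfered to 62. Two round lugs 12 mm wide stick out at +x and -x to 42 mm from the axis, 2 to 11 mm above the origin. Flange 104 mm diameter, 22 to 30 mm above the origin.
- lid_handle (a point): Centre of the bar handle on the lid's top, 48 mm above the lid's origin, same axes. Bar 60 mm long along x (in line with the lugs), 18 mm thick along y, 36 mm tall, from 30 mm (flange top) to 66 mm above the lid's origin. Thin pointer ridges, 3 mm high, carry its line on to the flange's edge.
- pot: White ceramic milling pot, bolted down, cannot move; square steel foot 150 mm wide, 12 mm thick. Origin: centre of the foot's underside, z up; same after half a turn about z. Rim 90 mm above the origin, 120 mm outside diameter. With the lid seated (flange on rim) the lid's origin is 68 mm above the pot's; with lugs in the slots the lid's x lies along the pot's x, either way round.
- pot_mouth (a point): Centre of the pot's mouth at rim height, axes as the pot. Bore 72 mm. Two slots at +x and -x, 18 mm wide at the bore, reaching 46 mm from the axis, pass the lugs. The steel lip is 8 mm thick; in the track below it lugs turn only clockwise from above (from the +x slot towards -y). Sprung plungers, under 10 N each, resist from about 60 deg and click at 75 deg; before that only friction.
- half_mark (a point): The single raised mark on the rim, 57 mm from the axis, 45 deg clockwise (from above) of the pot's +x slot; another lies opposite. The handle's line points at both when half-way (vent position). Double marks at 90 deg show the locked position.
- plain_lid: Loose steel lid of another vessel, not to be used: round knob 34 mm wide, flange 96 mm diameter, no lugs, 56 mm tall. Origin: centre of its underside.
- tile_framed: Bystander: terracotta tile 85 x 64 x 12 mm with a raised border. Origin: centre of its underside.
- tile_grid: Bystander: white plaster tile 85 x 64 x 11 mm with a grid relief. Origin: centre of its underside.
- tile_envelope: Bystander: terracotta tile 85 x 64 x 12 mm with a V relief. Origin: centre of its underside.
- plug_block: Bystander: small plaster mould block 100 x 75 x 30 mm with a round plug on it, 55 mm tall overall. Origin: centre of its underside.
- fettling_spatula: Bystander: flat spatula lying on the bench. Origin: on its underside.
- gauge_ring: Bystander: aluminium ring, 60 mm outside, 44 mm bore, 12 mm high. Origin: centre of its underside.
Mind the look-alikes: they are no part of the job. Leave any pink or yellow look-alike of the lid alone.

How it is judged:
By the outcome, as a careful person would: the job done as asked, in the order asked, and still so for the second after the job is handed in, while the arm keeps its last pose, push and grip.
It also fails if it takes over 40 s, if anything falls off the work surface, if the arm or the gripper's body presses on something with over 40 N, if the wrist force passes 120 N, or if a joint passes its speed limit or range.

ROBOT

A 6-joint arm with a two-finger parallel gripper is mounted at the origin on the work surface. World frame = base frame: x ahead of the robot, y to its left, z up, the work surface at z = 0. Lengths are in mm, angles in rad, forces in N, time in s.
With the tool pointing down it reaches from about 300 to 775 mm from the base axis. Payload 14.6 kg.
Tool frame: the origin (TCP) lies at the very end of the fingers, on their centre line; the grasp point (between the pads) lies 19 mm behind it; z points along the fingers, y is the line along which they close (so a half turn about z gives the same grasp; the last joint's range is limited). The gripper opens to 94 mm and grips with 3 to 60 N. Pads are 16 mm wide; open, the fingers measure 119 mm over their backs; the gripper's body (75 mm by 177 mm) begins 78 mm behind the grasp point.
Start: joints at [-1.331, 0.3, 1.521, -0, 1.321, -0.067], TCP at [166.098, -524.31, 205.446] pointing down, gripper open.
Joint ranges: [-3.03, 3.03], [-0.79, 2.21], [0.23, 2.52], [-1.04, 4.18], [0, 3.07], [-2.55, 2.55]. Speed limits (rad/s): [2.22, 2.22, 2.57, 3.14, 3.14, 3.14].

INTERFACE

Orientations are given as [roll, pitch, yaw] about the fixed x, y, z axes, in that order (R = Rz(yaw) Ry(pitch) Rx(roll)).
In Python, from cell import manip gives the robot as it stands.
- The arm moves only by the tool servo_tool, never from a script. Its argument "motion" is a list that holds one entry, the list of rows, each a list of 7 numbers: the shift along the world's x, y, z as a fraction of full scale, then the turn, a rotation vector about the world's x, y, z as a fraction of full scale, then the closure, from 0 (fully open) to 1 (shut). In form: [[[x, y, z, rx, ry, rz, gripper], ...]]. A call has 1 to 10 rows; each row is the pose to reach, as a shift and turn from the pose commanded when the call began, turning the shorter way round; what a row does not reach only later rows make up. Full scale, the value 1, is 0.5 m for a shift and pi rad for a turn. A row lasts 1/10 s, in which the tool goes at most 50 mm and 8.59 degrees, less where a joint would pass 70% of its speed; a pose out of reach is approached as far as the arm can. A call with a number of a shift or a turn outside -1 to 1 is refused whole. A call with a gripper value outside its range is refused whole. The fingers move at their own pace and stop on an object; "newtons" is the grip in N (left out, the last holds). Time passes only in rows, so rows that repeat a pose let the fingers close. It gives the time, the measured TCP pose, the force, the opening and the grip force at its end, in the units of the state.
- manip.read_state(): the state, without advancing time (a new reading comes with each control period).
- manip.camera(name): name is "side" or "top"; returns a dict with "frame" (480x640x3 uint8, red, green, blue), "range_z" (480x640 float32, mm along the optical axis (not along the pixel's ray), 0 where there is no reading), "vfov" (degrees; the focal length in pixels is half the picture's height over the tangent of half this angle, whatever the lens; pixels are square), "cx", "cy" (the principal point, pixels), "cam_to_world" (4x4, takes a point from camera to world coordinates). Camera axes: x right, y down, z forward; pixel columns grow to the right and rows downward; lengths in mm; the calibration is good to about 2 mm. A picture is of the moment at which its call begins.
- manip.sign_off(): hands the job in; it is judged then, once.
The state is a dict: "clock": time; "joints": joint angles; "qd": joint speeds; "effort": joint torques, N m; "eef_pos": TCP position; "eef_rot": TCP orientation; "wrist_force": force on the tool from outside, world axes, zero at the start; "moment": the same for the moment, N m; "finger_gap": finger opening in mm; "finger_force": force on a finger pad.
Only numpy, scipy, OpenCV 4.12 (cv2) and the standard library are available. Lean on these libraries where they do the work, as an engineer would, in place of code of your own. Each camera call takes 0.05 s, during which the arm holds its last target. There are 200 camera calls.

## Working session

There is one attempt and no reset: what is moved stays moved. The work goes in short steps, Python scripts to look and compute and a tool call to move; the robot and the scene stay as the last step left them, time stands still between calls to the robot, and variables do not carry over. Pictures are saved under pics/ and viewed, at most 10 in all, crops included, and the job is handed in when it is done.

Besides the shell and the picture viewer there is one more tool, called as name(argument=value, ...) on one line, values as JSON. servo_tool: Moves the arm, as the interface text tells. Its arguments: {"type":"object","properties":{"motion":{"type":"array"},"newtons":{"type":"number"}},"required":["motion"]}

```bash
mkdir -p pics
cat > h.py <<'E'
import numpy as np, cv2
from cell import manip
def shot(n,name):
    c=manip.camera(n); cv2.imwrite(f'pics/{name}.png',c['frame'][:,:,::-1])
    np.savez(f'pics/{name}.npz',**{k:np.asarray(v) for k,v in c.items()}); return c
def load(name): return dict(np.load(f'pics/{name}.npz'))
def foc(c): return 240/np.tan(np.radians(float(c['vfov']))/2)
def cloud(c):
    f=foc(c); v,u=np.mgrid[:480,:640]; z=c['range_z']
    p=np.stack([(u-c['cx'])/f*z,(v-c['cy'])/f*z,z],-1); T=c['cam_to_world']
    return p@T[:3,:3].T+T[:3,3]
def ray(c,u,v,h):
    f=foc(c);T=c['cam_to_world'];d=T[:3,:3]@np.array([(u-c['cx'])/f,(v-c['cy'])/f,1]);o=T[:3,3]
    return o+d*(h-o[2])/d[2]
E
python3 - <<'E'
from h import *
for n in('top','side'):
    c=shot(n,n+'0');print(n,c['vfov'],c['cam_to_world'].round(3).tolist())
print(manip.read_state())
E
```

```text
top 56.61422853967042 [[-0.047, -0.976, 0.214, 217.858], [-0.999, 0.046, -0.011, -30.152], [0.001, -0.214, -0.977, 1164.157], [0.0, 0.0, 0.0, 1.0]]
side 43.82123617339956 [[0.919, -0.306, 0.25, 88.73], [-0.395, -0.684, 0.614, -923.439], [-0.017, -0.663, -0.749, 1160.935], [0.0, 0.0, 0.0, 1.0]]
{'clock': 0.1, 'joints': array([-1.33060332e+00,  3.00395163e-01,  1.52150852e+00,  4.50007490e-06,
        1.32072168e+00, -6.66106056e-02]), 'qd': array([-0.00243675, -0.00058988, -0.00136981, -0.00126063, -0.0005021 ,
       -0.00021366]), 'effort': array([ 2.62324866e-03, -5.32645583e+01, -3.53284228e+01,  7.10226805e-02,
        2.34808191e-02, -6.68615644e-05]), 'eef_pos': array([ 166.04339985, -524.08847385,  204.95868628]), 'eef_rot': array([-3.14056253e+00, -7.30873426e-05,  3.06802461e-01]), 'wrist_force': array([-0.23102806,  0.31020798, -0.03907524]), 'moment': array([-0.02809118, -0.02078924, -0.01139736]), 'finger_force': 0.0, 'finger_gap': 93.86871795977342}
```

View pics/top0.png

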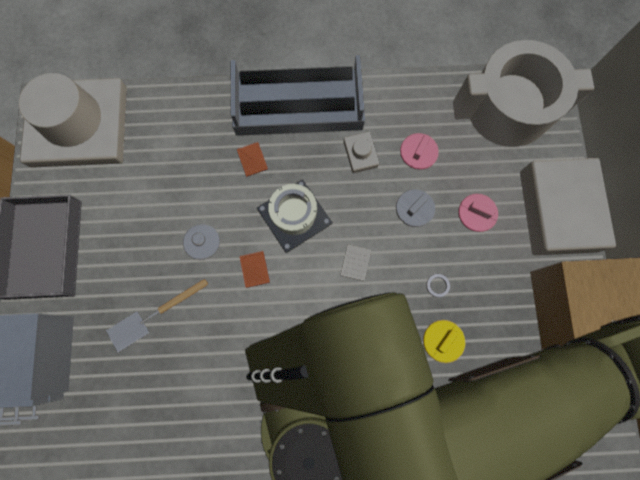

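View pics/side0.png

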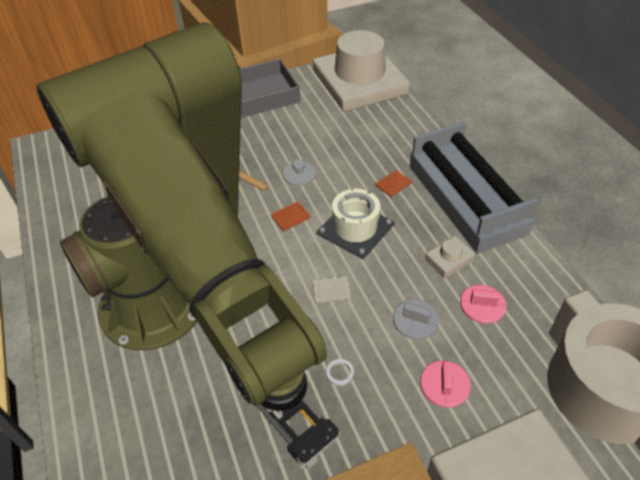

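Candidates for the lid in the top view are: grey bar-handled at (416,208), pink at (420,150) and (479,212), yellow at (445,341), and the grey knobbed plain lid at (201,241). I choose the grey one at (416,208). The pot is at (294,208). Next I measure both and check them in a close crop.

Run:
```python
from h import *
ims=[]
for n,l,p in(('top0',(416,208),(294,210)),('side0',(416,318),(356,215))):
    c=load(n);P=cloud(c);F=c['frame']
    for q,r in((l,30),(p,45)):
        a=F[q[1]-r:q[1]+r,q[0]-r:q[0]+r,::-1]; ims.append(cv2.resize(a,(300,300),interpolation=cv2.INTER_CUBIC))
    def reg(q,r):
        return P[q[1]-r:q[1]+r,q[0]-r:q[0]+r].reshape(-1,3)
    L=reg(l,32)
    c0=ray(c,*l,40)
    L=L[np.hypot(*(L-c0)[:,:2].T)<62]
    B=L[(L[:,2]>57)&(L[:,2]<75)];f=L[(L[:,2]>22)&(L[:,2]<38)]
    def rect(a): return cv2.minAreaRect(a[:,:2].astype(np.float32))
    print(n,'bar',len(B),rect(B),B[:,2].mean(),'flange',cv2.minEnclosingCircle(f[:,:2].astype(np.float32)),np.median(f[:,2]))
    Q=reg(p,48);R=Q[(Q[:,2]>84)&(Q[:,2]<100)]
    print(' rim',len(R),cv2.minEnclosingCircle(R[:,:2].astype(np.float32)),np.median(R[:,2]))
    # dark foot
    u=Q[(Q[:,2]>7)&(Q[:,2]<17)&(np.hypot(*(Q-np.median(R,0))[:,:2].T)<108)]
    print(' foot',len(u),rect(u),np.median(u[:,2]))
    g=cv2.cvtColor(F,cv2.COLOR_RGB2GRAY)
cv2.imwrite('pics/crop1.png',np.vstack([np.hstack(ims[:2]),np.hstack(ims[2:])]))
```

```text
top0 bar 158 ((540.3119506835938, -299.7979736328125), (17.716548919677734, 59.05303192138672), 45.265689849853516) 65.36397867121553 flange ((540.5816650390625, -300.3654479980469), 52.73664093017578) 29.93853337830251
 rim 1089 ((539.9000244140625, 22.70044708251953), 60.72856521606445) 89.55498954293421
 foot 1139 ((542.6600341796875, 15.78814697265625), (180.84912109375, 190.5525665283203), 17.07708168029785) 12.007300857083237
side0 bar 231 ((540.5055541992188, -301.64410400390625), (22.14013671875, 59.881107330322266), 42.76220703125) 64.64016164249306 flange ((542.9971923828125, -302.0227355957031), 54.115421295166016) 29.846846175155633
 rim 909 ((541.2208862304688, 20.77967643737793), 63.93891525268555) 89.44030790229158
 foot 1060 ((539.4735107421875, 20.126754760742188), (184.62245178222656, 173.377197265625), 41.45575714111328) 11.957468059148255
```

View pics/crop1.png

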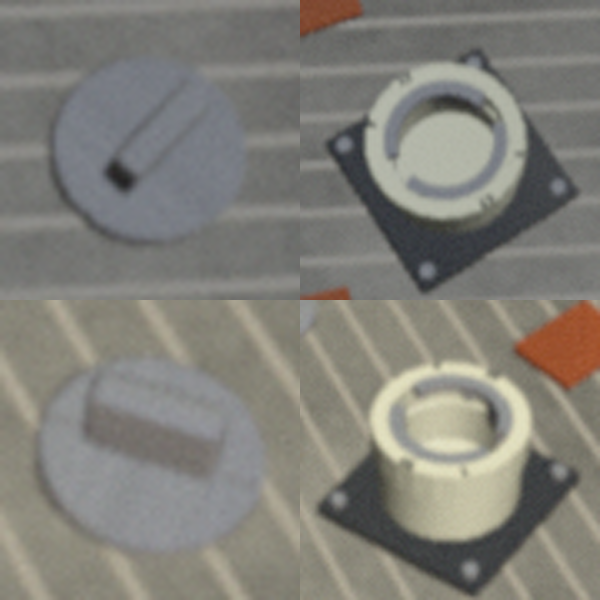

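The crop shows a plain grey lid with a bar handle, its pointer ridge running towards upper right. In the pot, the slots are at lower left and upper right of the top view, about (400,170) and (490,107) in the crop. The double marks are at (405,75) and (487,202), and the single marks at (372,125) and (522,155). I refine the pot's centre and yaw.

```bash
cat >> h.py <<'E'
def rect_img(c,cx,cy,h,half=90,s=4):
    """image of plane z=h, world x up, y left, s px/mm"""
    f=foc(c);T=c['cam_to_world'];n=int(2*half*s)
    i,j=np.mgrid[:n,:n]; X=cx+half-i/s; Y=cy+half-j/s
    p=(np.stack([X,Y,np.full_like(X,h)],-1)-T[:3,3])@T[:3,:3]
    return cv2.remap(c['frame'],(p[...,0]/p[...,2]*f+c['cx']).astype(np.float32),(p[...,1]/p[...,2]*f+c['cy']).astype(np.float32),cv2.INTER_CUBIC)
E
python3 - <<'E'
from h import *
o=[]
for n in('top0','side0'):
    c=load(n);P=cloud(c).reshape(-1,3);F=c['frame'].reshape(-1,3).astype(int)
    # rim outer fit: circle by extremes along angles, iterate
    m=(np.hypot(P[:,0]-540,P[:,1]-22)<68)&(abs(P[:,2]-90)<3)
    R=P[m][:,:2]; ctr=np.array([540,22.])
    for k in range(10):
        d=R-ctr;a=np.degrees(np.arctan2(d[:,1],d[:,0]))//10;r=np.hypot(*d.T)
        E=np.array([R[a==b][np.argsort(r[a==b])[-3]] for b in np.unique(a)])
        A=np.c_[2*E,np.ones(len(E))];s=np.linalg.lstsq(A,(E**2).sum(1),rcond=None)[0];ctr=s[:2]
    print(n,'rim fit',ctr,np.sqrt(s[2]+ctr@ctr))
    # foot: dark rectangle on z=12
    im=rect_img(c,540,22,12,120,4); hsv=cv2.cvtColor(im,cv2.COLOR_RGB2HSV)[...,2]
    k=(hsv<85).astype(np.uint8); k=cv2.morphologyEx(k,cv2.MORPH_OPEN,np.ones((9,9)))
    cs=max(cv2.findContours(k,cv2.RETR_EXTERNAL,cv2.CHAIN_APPROX_NONE)[0],key=cv2.contourArea)
    (u,v),wh,an=cv2.minAreaRect(cs); print(' foot',540+120-v/4,22+120-u/4,np.array(wh)/4,'world ang',(-an)%90-90)
    # single marks are dark; show rim
    o.append(cv2.resize(rect_img(c,540.5,22,90,64,6),(400,400)))
    # lid
    im=rect_img(c,540,-300,66,60,4); o.append(cv2.resize(im,(400,400)))
cv2.imwrite('pics/rect.png',np.hstack([o[0],o[2]])[:,:,::-1])
E
```

```text
top0 rim fit [540.11441859  22.3491216 ] 58.431099316704525
 foot 537.7156066894531 22.58148193359375 [151.10064697 149.77038574] world ang -59.34933090209961
side0 rim fit [540.75920613  20.65622442] 57.94358451881592
 foot 539.1535949707031 17.710357666015625 [151.81968689 150.21208191] world ang -59.223854064941406
```

View pics/rect.png

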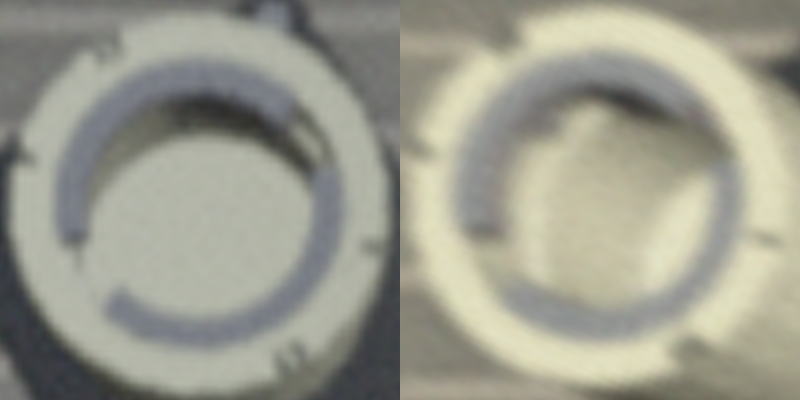

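The lid is at about (540.4,-301) with its bar line at -45°. The pot is at about (540.2,22) with its slots at -59.5° and vent marks at -104.5°. The sizes agree: flange radius 52.7 mm, rim height 89.5 mm, foot 150 mm. Moving above the lid with tool yaw 135°.

servo_tool(motion=[[[0.7486,0.4466,0,0,0,0.6523,0],[0.7486,0.4466,0,0,0,0.6523,0],[0.7486,0.4466,0,0,0,0.6523,0],[0.7486,0.4466,0,0,0,0.6523,0],[0.7486,0.4466,0,0,0,0.6523,0],[0.7486,0.4466,0,0,0,0.6523,0],[0.7486,0.4466,0,0,0,0.6523,0],[0.7486,0.4466,-0.1,0,0,0.6523,0],[0.7486,0.4466,-0.17,0,0,0.6523,0],[0.7486,0.4466,-0.17,0,0,0.6523,0]]])

```text
clock: 1.1
eef_pos: [541.1, -298.4, 116.5]
eef_rot: [-3.139, -0.003, 1.815]
wrist_force: [-0.6, 0.3, -0.6]
finger_gap: 93.8
finger_force: 0.0
```

servo_tool(motion=[[[0,0,0,0,0,0.1751,0],[0,0,0,0,0,0.1751,0],[0,0,0,0,0,0.1751,0],[0,0,0,0,0,0.1751,0],[0,0,0,0,0,0.1751,0],[0,0,0,0,0,0.1751,0]]])

```text
clock: 1.7
eef_pos: [540.3, -301.0, 120.2]
eef_rot: [-3.141, -0.0, 2.354]
wrist_force: [-1.3, 1.0, -0.0]
finger_gap: 93.9
finger_force: 0.0
```

Run:
```python
from h import *
s=manip.read_state();print(s['eef_pos'],s['eef_rot'],s['joints'])
c=shot('side','s1');b=shot('top','t1')
cv2.imwrite('pics/v1.png',np.hstack([cv2.resize(c['frame'][220:400,320:500],(400,400)),cv2.resize(b['frame'][120:300,330:510],(400,400))])[:,:,::-1])
```

```text
[ 540.2947451 -300.9506072  120.1995593] [-3.14148583e+00 -4.52742653e-04  2.35369131e+00] [-5.67422486e-01  5.27583979e-01  1.40559839e+00 -5.59094423e-06
  1.20887543e+00 -1.35031552e+00]
```

View pics/v1.png

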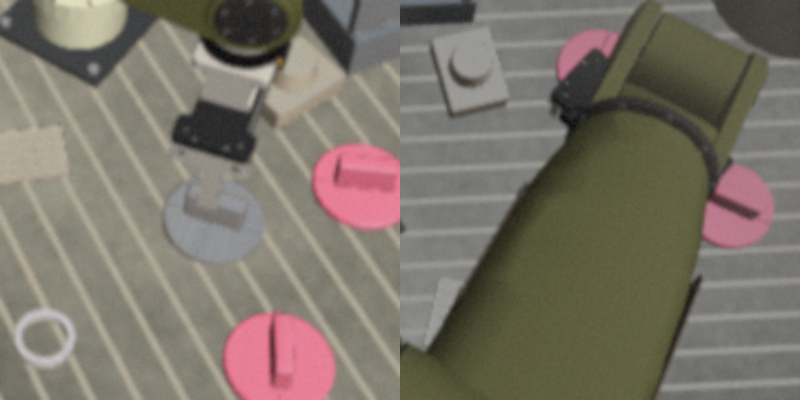

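The fingers straddle the grey lid's handle (left panel, about (210,205)), with the pink lids clear. Descending and gripping.

servo_tool(motion=[[[0,0,-0.08,0,0,0,0],[0,0,-0.14,0,0,0,0],[0,0,-0.1704,0,0,0,0],[0,0,-0.1704,0,0,0,0],[0,0,-0.1704,0,0,0,1],[0,0,-0.1704,0,0,0,1],[0,0,-0.1704,0,0,0,1],[0,0,-0.1704,0,0,0,1],[0,0,-0.1704,0,0,0,1],[0,0,-0.1704,0,0,0,1]]], newtons=45)

```text
clock: 2.8
eef_pos: [540.4, -301.1, 35.5]
eef_rot: [3.142, 0.0, 2.357]
wrist_force: [-0.9, 0.0, -0.4]
finger_gap: 49.4
finger_force: 0.0
```

servo_tool(motion=[[[0,0,0,0,0,0,1],[0,0,0,0,0,0,1],[0,0,0,0,0,0,1],[0,0,0,0,0,0,1],[0,0,0,0,0,0,1],[0,0,0,0,0,0,1]]])

```text
clock: 3.4
eef_pos: [540.4, -300.9, 35.3]
eef_rot: [3.142, 0.0, 2.357]
wrist_force: [0.2, 0.7, 0.5]
finger_gap: 17.9
finger_force: 44.9
```

servo_tool(motion=[[[0,0,0.06,0,0,0,1],[0,0,0.14,0,0,0,1],[0,0,0.24,0,0,0,1],[0,0.05,0.3,0,0,0,1],[0,0.14,0.3,0,0,-0.02,1],[0,0.23,0.3,0,0,-0.04,1],[0,0.32,0.3,0,0,-0.06,1],[0,0.41,0.3,0,0,-0.0806,1],[0,0.5,0.3,0,0,-0.0806,1],[0,0.58,0.3,0,0,-0.0806,1]]])

```text
clock: 4.4
eef_pos: [539.8, -9.0, 184.9]
eef_rot: [-3.141, -0.0, 2.104]
wrist_force: [0.6, -0.9, -3.3]
finger_gap: 18.1
finger_force: 44.9
```

servo_tool(motion=[[[-0.0004,0.04,0,0,0,0,1],[-0.0004,0.066,0,0,0,0,1],[-0.0004,0.066,0,0,0,0,1],[-0.0004,0.066,-0.06,0,0,0,1],[-0.0004,0.066,-0.08,0,0,0,1],[-0.0004,0.066,-0.08,0,0,0,1],[-0.0004,0.066,-0.08,0,0,0,1]]])

```text
clock: 5.1
eef_pos: [540.5, 21.4, 145.9]
eef_rot: [3.141, 0.0, 2.103]
wrist_force: [-0.1, -0.0, -3.2]
finger_gap: 17.7
finger_force: 44.9
```

Run:
```python
from h import *
s=manip.read_state();print(s['eef_pos'],s['eef_rot'],s['finger_gap'],s['finger_force'],s['wrist_force'])
c=shot('side','s2');b=shot('top','t2')
cv2.imwrite('pics/v2.png',np.hstack([cv2.resize(c['frame'][110:260,280:430],(400,400)),cv2.resize(b['frame'][120:300,200:380],(400,400))])[:,:,::-1])
```

```text
[540.50500064  21.35382272 145.90463588] [3.14135516e+00 1.90244888e-04 2.10284798e+00] 17.748094244134272 44.933985471725464 [-0.09372314 -0.03701908 -3.21861619]
```

View pics/v2.png

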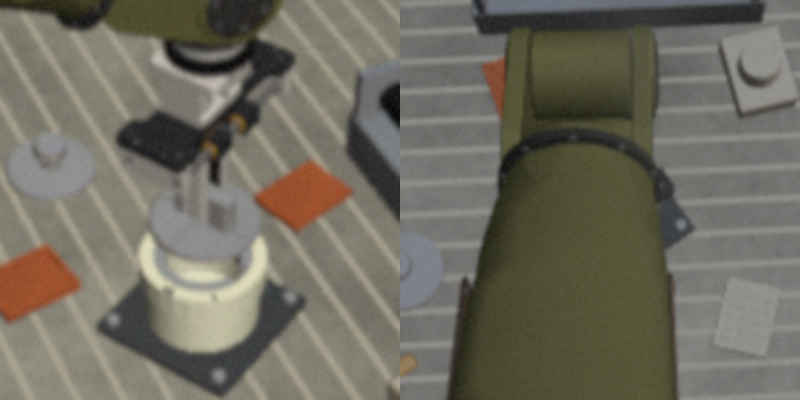

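The lid hangs level above the pot mouth, with its flange at (205,220) in the left panel. I compare the flange centre with the rim centre in the side camera.

Run:
```python
from h import *
from scipy.optimize import least_squares
def fit(P,z,ctr,rr,r0,tol=4):
    m=(np.hypot(P[:,0]-ctr[0],P[:,1]-ctr[1])<rr)&(abs(P[:,2]-z)<tol);R=P[m];zz=np.median(R[:,2]);R=R[:,:2];ctr=np.array(ctr,float)
    for k in range(8):
        d=R-ctr;a=np.degrees(np.arctan2(d[:,1],d[:,0]))//10;r=np.hypot(*d.T)
        E=np.array([R[a==b][np.argsort(r[a==b])[-2]] for b in np.unique(a) if (a==b).sum()>4])
        s=least_squares(lambda q:np.hypot(*(E-q[:2]).T)-q[2],[*ctr,r0],loss='soft_l1',f_scale=.7);ctr=s.x[:2]
    return s.x.round(2),zz
P0=cloud(load('side0')).reshape(-1,3);P2=cloud(load('s2')).reshape(-1,3)
print('rim',fit(P0,90,(540,22),68,58))
print('lid0',fit(P0,30,(540,-301),58,51))
print('lid2',fit(P2,140.5,(540,22),58,51,3))
B=P2[(np.hypot(P2[:,0]-540,P2[:,1]-22)<50)&(P2[:,2]>150)&(P2[:,2]<178)]
print(len(B))
```

```text
rim (array([540.34,  20.4 ,  59.75]), np.float64(89.63103103472736))
lid0 (array([ 540.9 , -301.71,   50.92]), np.float64(29.88391835286461))
lid2 (array([541.01,  18.99,  49.9 ]), np.float64(140.72857172055535))
216
```

servo_tool(motion=[[[-0.0004,0.0016,-0.02,0,0,0,1],[-0.0004,0.0016,-0.036,0,0,0,1],[-0.0004,0.0016,-0.04,0,0,0,1],[-0.0004,0.0016,-0.044,0,0,0,1],[-0.0004,0.0016,-0.048,0,0,0,1],[-0.0004,0.0016,-0.048,0,0,0,1]]])

```text
clock: 5.8
eef_pos: [540.0, 22.8, 121.1]
eef_rot: [-3.141, -0.0, 2.104]
wrist_force: [0.9, 0.9, -4.6]
finger_gap: 17.7
finger_force: 44.9
```

servo_tool(motion=[[[0,0,-0.004,0,0,0,1],[0,0,-0.008,0,0,0,1],[0,0,-0.012,0,0,0,1],[0,0,-0.016,0,0,0,1],[0,0,-0.016,0,0,0,1]]])

```text
clock: 6.3
eef_pos: [539.8, 22.8, 112.9]
eef_rot: [-3.141, -0.0, 2.104]
wrist_force: [0.1, 0.6, -3.8]
finger_gap: 17.5
finger_force: 44.9
```

servo_tool(motion=[[[0,0,-0.004,0,0,0,1],[0,0,-0.008,0,0,0,1],[0,0,-0.012,0,0,0,1],[0,0,-0.016,0,0,0,1],[0,0,-0.0172,0,0,0,1],[0,0,-0.0172,0,0,0,1]]])

```text
clock: 6.9
eef_pos: [540.0, 22.8, 104.5]
eef_rot: [-3.141, -0.0, 2.104]
wrist_force: [-0.2, 0.3, -3.4]
finger_gap: 17.7
finger_force: 44.9
```

servo_tool(motion=[[[0,0,-0.001,0,0,0,1],[0,0,-0.002,0,0,0,1],[0,0,-0.003,0,0,0,1],[0,0,-0.003,0,0,0,1]]])

```text
clock: 7.3
eef_pos: [540.0, 22.8, 103.2]
eef_rot: [3.142, 0.0, 2.104]
wrist_force: [0.1, -0.6, -1.5]
finger_gap: 17.8
finger_force: 44.9
```

servo_tool(motion=[[[0,0,-0.001,0,0,0,1],[0,0,-0.0016,0,0,0,1],[0,0,-0.0016,0,0,0,1]]])

```text
clock: 7.6
eef_pos: [540.1, 22.8, 103.2]
eef_rot: [3.141, 0.0, 2.104]
wrist_force: [-5.2, -1.4, 8.6]
finger_gap: 18.0
finger_force: 44.9
```

Seated: z stopped at 103.2 mm with a push of about 9 N, as expected. Twisting clockwise, the first 15°.

servo_tool(motion=[[[0,0,0,0,0,-0.02,1],[0,0,0,0,0,-0.04,1],[0,0,0,0,0,-0.06,1],[0,0,0,0,0,-0.0833,1],[0,0,0,0,0,-0.0833,1]]])

```text
clock: 8.1
eef_pos: [540.5, 22.6, 103.2]
eef_rot: [3.14, 0.001, 1.84]
wrist_force: [-0.2, -0.8, 5.7]
finger_gap: 17.4
finger_force: 44.9
```

servo_tool(motion=[[[0,0,0,0,0,-0.022,1],[0,0,0,0,0,-0.05,1],[0,0,0,0,0,-0.08,1],[0,0,0,0,0,-0.11,1],[0,0,0,0,0,-0.14,1],[0,0,0,0,0,-0.155,1],[0,0,0,0,0,-0.1667,1],[0,0,0,0,0,-0.1667,1],[0,0,0,0,0,-0.1667,1]]])

```text
clock: 9.0
eef_pos: [540.5, 22.6, 103.2]
eef_rot: [3.14, -0.0, 1.319]
wrist_force: [-1.0, -0.9, 6.1]
finger_gap: 17.8
finger_force: 44.9
```

Run:
```python
from h import *
s=manip.read_state();print(s['eef_pos'],s['eef_rot'],s['wrist_force'],s['moment'])
c=shot('side','s3')
P=cloud(c).reshape(-1,3);d=np.hypot(P[:,0]-540,P[:,1]-21)
f=P[(d<50)&(abs(P[:,2]-98)<4)];A=np.c_[f[:,:2]-[540,21],np.ones(len(f))]
print('flange plane slope,z',np.linalg.lstsq(A,f[:,2],rcond=None)[0],len(f))
a=cv2.resize(rect_img(c,540.5,20.5,90,66,6),(400,400))
cv2.imwrite('pics/v3.png',np.hstack([cv2.resize(c['frame'][160:270,300:410],(400,400),interpolation=cv2.INTER_CUBIC),a])[:,:,::-1])
```

```text
[540.52375457  22.63322111 103.20594975] [ 3.13998277e+00 -1.64280165e-04  1.31904712e+00] [-0.96117317 -0.93353333  6.14280114] [-0.16475125  0.36404902 -0.09412603]
flange plane slope,z [ 1.91287320e-03 -1.25990719e-03  9.81275941e+01] 577
```

View pics/v3.png

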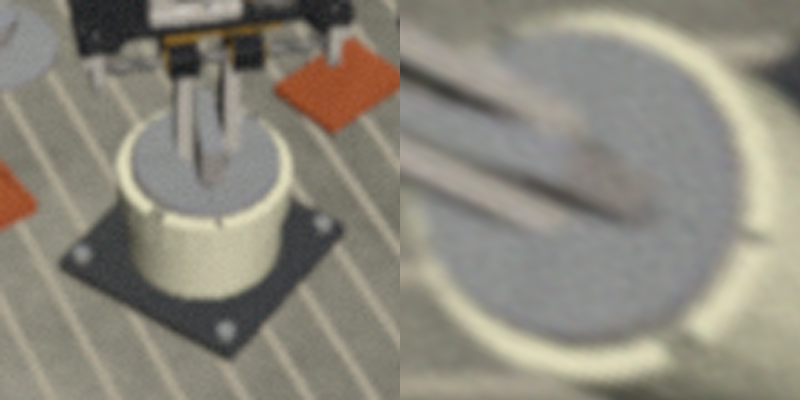

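The flange sits flat, with its top at 98.1 mm against 98 expected. The handle's line points at the single mark at (755,237) in the right panel, short of the double marks at (690,340). The grip holds at 45 N, so I hand it in.

```bash
python3 -c "
from cell import manip
print(manip.sign_off())"
```

```text
the job is handed in; nothing more can be done
None
```

The lid is seated flat on the pot, turned 45° clockwise to the single half-way marks (well short of the lock click), and still gripped by its handle; I handed the job in at about 9 s.

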